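Seal the airtight food tub

TASK

Set the green lid on the white storage tub, then press it down around its edge, spot by spot with the closed fingers, until its gasket is fully home and the lid is flush all the way round; it is stiff, so press firmly but never ram it down all at once from the middle. Leave the red vent plug up until then, and push it fully in last. Do not disturb the nearest glass mug, standing just beyond.

Things in the scene. Friction and masses are not known exactly. Their poses are not given: they have to be found in the camera images.
- tub: round white tub, 95 mm high, fixed on the table; origin at the centre of its underside, z up. Mouth 160 mm across inside, flat rim 198 mm across outside. A black gasket ring (182 mm mean diameter) stands on the rim and at first rises 8 mm above it. Tub and tray stand side by side, either one on the left
- tub_mouth (a point): centre of the tub's mouth, level with the top of its hard rim, 95 mm above the table. Fixed
- gasket: the black gasket ring on the tub's rim; origin at its centre, level with the rim's top. It gives stiffly: pressing on the lid's edge sinks the gasket under that spot at 15 to 20 N and it stays sunk; the far side may rock up 10 mm, and the lid may rock back level till the rest is pressed too. Seating it all at once from the middle would take over 40 N
- lid: round green lid, about 0.5 kg, loose and right way up on a flat brown tray; origin at the centre of its underside (the plug's foot). A disc 196 mm across and 8 mm thick, under it a solid plug 150 mm across, 22 mm deep, tapering to 128 mm at its foot, that drops into the tub's mouth in any yaw. Its x axis runs along the handle towards the vent plug
- lid_grip (a point): centre (half-way up) of the white bar handle on the middle of the lid; 52 mm long (lid's x), 18 mm thick (lid's y), 30 mm high. The disc's underside lies 23 mm, the plug's foot 45 mm below this point. Laid on the tub, the disc rests on the gasket 8 mm above the rim (this point 31 mm above tub_mouth); fully seated it lies on the rim (23 mm above)
- rim_a (a point): point on the lid's flat top face near its edge, 84 mm from the centre on the lid's +x side (the side with the vent plug), a good spot to press; fully seated it lies 8 mm above the tub_mouth point, resting on the raised gasket 16 mm above
- rim_b (a point): the same on the lid's +y side
- rim_c (a point): the same on the lid's -x side
- rim_d (a point): the same on the lid's -y side
- vent_top (a point): centre of the top of the red vent plug, a round button 22 mm across on the lid, 48 mm from the lid's centre on its +x side, in line with the handle (its near edge 11 mm from the handle's end); it stands 13 mm above the lid's top face when up (open) and 5 mm when fully in (closed)
- vent (a joint): travel of the vent plug in m: 0 up (open), 0.008 fully in (closed); it slides at about 5 N and stays where it is left
- mug: the nearest of three clear glass mugs, 72 mm across, 100 mm high, standing just beyond the tub and the tray; origin at the centre of its underside; leave it alone
There are look-alikes about, which are no part of the job. Leave any brown look-alike of the tub alone. Several things have the shape of the lid; the one meant has the colours described above.

How it is judged:
By the outcome, as a careful person would: the job done as asked, in the order asked, and still so for the second after the job is handed in, with the robot touching nothing.
It also fails if it takes over 61 s, if anything falls off the work surface, if the arm or the gripper's body presses on something with over 40 N, if the wrist force passes 120 N, or if a joint passes its speed limit or range.

ROBOT

A 7-joint arm with a two-finger parallel gripper is mounted at the origin on the work surface. World frame = base frame: x ahead of the robot, y to its left, z up, the work surface at z = 0. Lengths are in m, angles in rad, forces in N, time in s.
With the tool pointing down it reaches from about 0.4 to 0.85 m from the base axis. Payload 4.5 kg.
Tool frame: the origin (TCP) lies midway between the tips of the shut fingers; the grasp point (between the pads) lies 19 mm behind it; z points along the fingers, y is the line along which they close (so a half turn about z gives the same grasp; the last joint's range is limited). The gripper opens to 88 mm and grips with 3 to 60 N. Pads are 18 mm wide; open, the fingers measure 123 mm over their backs; the gripper's body (75 mm by 187 mm) begins 45 mm behind the grasp point.
Start: joints at [-1.136, 0.689, -0.195, 1.565, 0.157, 0.902, -0.215], TCP at [0.244, 0.576, 0.239] pointing down, gripper open.
Joint ranges: [-3.01, 3.01], [-0.46, 2.08], [-1.47, 1.51], [0.13, 2.56], [-1, 4.14], [0.04, 2.09], [-2.66, 2.66]. Speed limits (rad/s): [2.57, 2.57, 3.14, 3.14, 3.14, 3.14, 3.14].

INTERFACE

Orientations are given as a unit quaternion [x, y, z, w].
In Python, from plant import r gives the robot as it stands.
- The arm moves only by the tool carry_out, never from a script. Its argument "plan" is a list of rows, each an object with "rot": the turn, a rotation vector about the tool's x, y, z in rad, a list of three; "xyz": the shift along the tool's x, y, z in m, a list of three; "grip": the closure in counts, from 0 (fully open) to 255 (shut). In form: [{"rot": [wx, wy, wz], "xyz": [dx, dy, dz], "grip": grip}, ...]. A call has 1 to 8 rows; each row is the pose to reach, as a shift and turn from the pose commanded when the call began, along the tool's axes at that moment; what a row does not reach only later rows make up. A row lasts 1/12 s, in which the tool goes at most 41.7 mm and 7.16 degrees, less where a joint would pass 70% of its speed; a pose out of reach is approached as far as the arm can. A call with a gripper value outside its range is refused whole. The fingers move at their own pace and stop on an object; "squeeze" is the grip in N (left out, the last holds). Time passes only in rows, so rows that repeat a pose let the fingers close. It gives the time, the measured TCP pose, the force, the opening and the grip force at its end, in the units of the state.
- r.get_state(): the state, without advancing time (a new reading comes with each control period).
- r.snapshot(name): name is "scene" or "top"; returns the picture (400x640x3 uint8, red, green, blue); there is no depth.
- r.camera_params(name): a dict with "fx", "fy", "cx", "cy" (pixels), "distortion" ([k1, k2, p1, p2, k3] as OpenCV has them; the pictures are not rectified), "position" and "attitude" of the camera in the world. Camera axes: x right, y down, z forward; pixel columns grow to the right and rows downward; lengths in m; the calibration is good to about 2 mm. A picture is of the moment at which its call begins. camera_params takes no time and is no camera call.
- r.finish_job(): hands the job in; it is judged then, once.
The state is a dict: "clock": time; "q": joint angles; "qd": joint speeds; "joint_torque": joint torques, N m; "tool_pos": TCP position; "eef_rot": TCP orientation; "contact_force": force on the tool from outside, world axes, zero at the start; "moment": the same for the moment, N m; "opening": opening from 0.0 (shut) to 1.0 (fully open); "finger_force": force on a finger pad.
Only numpy, scipy, OpenCV 4.12 (cv2) and the standard library are available. Lean on these libraries where they do the work, as an engineer would, in place of code of your own. Each camera call takes 0.05 s, during which the arm holds its last target. There are 200 camera calls.

## Working session

There is one attempt and no reset: what is moved stays moved. The work goes in short steps, Python scripts to look and compute and a tool call to move; the robot and the scene stay as the last step left them, time stands still between calls to the robot, and variables do not carry over. Pictures are saved under pics/ and viewed, at most 10 in all, crops included, and the job is handed in when it is done.

Besides the shell and the picture viewer there is one more tool, called after "Request:" in YAML: its name, and indented under it one key for each argument. carry_out: Moves the arm, as the interface text tells. Its arguments: {"type":"object","properties":{"plan":{"type":"array"},"squeeze":{"type":"number"}},"required":["plan"]}

```bash
mkdir -p pics; ls; python3 - <<'E'
from plant import r
import cv2,numpy as np
a=r.snapshot("scene");b=r.snapshot("top")
cv2.imwrite("pics/s0.png",a[:,:,::-1]);cv2.imwrite("pics/t0.png",b[:,:,::-1])
for n in("scene","top"):print(r.camera_params(n))
s=r.get_state();print({k:np.round(v,3).tolist() for k,v in s.items()})
E
```

```text
pics
{'fx': 420.421504163118, 'fy': 420.421504163118, 'cx': 321.4329548105308, 'cy': 199.42331275236123, 'distortion': array([-0.10209435,  0.        ,  0.        ,  0.        ,  0.        ]), 'position': array([ 0.9873957 , -0.55281763,  0.67986384]), 'attitude': array([ 0.84409915,  0.31180589, -0.1514468 , -0.40906916])}
{'fx': 511.7589687554861, 'fy': 511.7589687554861, 'cx': 323.35528612104054, 'cy': 193.9189800604468, 'distortion': array([-0.12429628,  0.        ,  0.        ,  0.        ,  0.        ]), 'position': array([0.18558686, 0.02084577, 1.53029952]), 'attitude': array([ 0.70512802, -0.70237256,  0.0656571 , -0.07180811])}
{'clock': 0.1, 'q': [-1.136, 0.69, -0.195, 1.566, 0.157, 0.902, -0.215], 'qd': [-0.0, -0.002, -0.001, -0.001, 0.0, -0.001, -0.002], 'joint_torque': [-0.003, -52.85, -1.272, -15.384, -0.053, 0.002, 0.0], 'tool_pos': [0.244, 0.575, 0.238], 'eef_rot': [0.199, 0.98, -0.001, -0.0], 'contact_force': [0.441, 0.235, -0.117], 'moment': [-0.019, 0.04, 0.021], 'finger_force': 0.0, 'opening': 1.0}
```

View pics/s0.png

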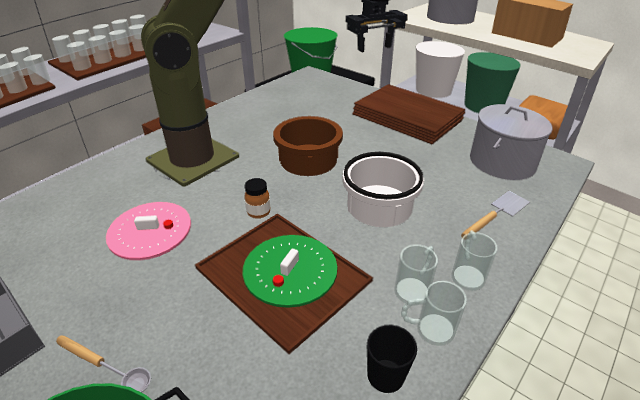

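View pics/t0.png

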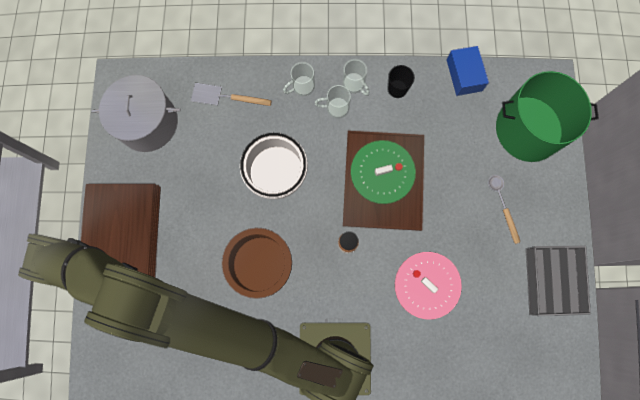

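The scene view shows the green lid on its tray at about (290,270) with the red vent at (278,281), and the white tub with its black gasket at (383,180). In the top view the lid is at (383,171), its vent at (399,167), and the tub at (273,165). The mugs stand beyond, the nearest at (338,100).

```bash
cat > h.py <<'E'
import numpy as np, cv2
from scipy.spatial.transform import Rotation as R
from scipy.optimize import least_squares
from plant import r
def cam(n):
    p=r.camera_params(n)
    K=np.array([[p['fx'],0,p['cx']],[0,p['fy'],p['cy']],[0,0,1.]])
    return K,np.array(p['distortion']),np.array(p['position']),R.from_quat(p['attitude']).as_matrix()
def rays(n,uv):
    K,d,c,M=cam(n)
    q=cv2.undistortPoints(np.array(uv,float).reshape(-1,1,2),K,d).reshape(-1,2)
    return c,np.c_[q,np.ones(len(q))]@M.T
def at_z(n,uv,z):
    c,v=rays(n,uv); return c+v*((z-c[2])/v[:,2])[:,None]
def proj(n,P):
    K,d,c,M=cam(n)
    rv=cv2.Rodrigues(M.T)[0]
    return cv2.projectPoints(np.array(P,float).reshape(-1,1,3),rv,-M.T@c,K,d)[0].reshape(-1,2)
def tri(u1,u2):
    a,v=rays('scene',[u1]);b,w=rays('top',[u2]);A=np.c_[v[0],-w[0]]
    s=np.linalg.lstsq(A,b-a,rcond=None)[0];p=a+v[0]*s[0];q=b+w[0]*s[1]
    return (p+q)/2,np.linalg.norm(p-q)
def blob(mask,near,rad):
    m=np.zeros(mask.shape,np.uint8);cv2.circle(m,near,rad,255,-1)
    m=cv2.bitwise_and(mask.astype(np.uint8)*255,m)
    k,l,s,c=cv2.connectedComponentsWithStats(m)
    i=1+np.argmax(s[1:,4]);return (l==i),c[i]
def outline(m):
    c=max(cv2.findContours(m.astype(np.uint8),cv2.RETR_EXTERNAL,cv2.CHAIN_APPROX_NONE)[0],key=cv2.contourArea)
    return cv2.convexHull(c).reshape(-1,2).astype(float)
def circle(cs,rad,z=None):
    f=lambda x:np.concatenate([np.linalg.norm(at_z(n,o,x[2] if z is None else z)[:,:2]-x[:2],axis=1)-rad for n,o in cs])
    s=least_squares(f,[.6,0,.05] if z is None else [.6,0],loss='soft_l1',f_scale=.002);return s.x,np.sqrt(np.mean(f(s.x)**2))
E
cat > m.py <<'E'
from h import *
I={n:r.snapshot(n).astype(int) for n in('scene','top')}
near={'scene':((290,270),60,(278,281),(383,180),60),'top':((383,171),40,(399,167),(273,165),45)}
G=[];B=[];V={};H={}
for n,a in I.items():
    Rr,g,b=a[...,0],a[...,1],a[...,2]
    m,c=blob((g>Rr+40)&(g>b+25),near[n][0],near[n][1]);G.append((n,outline(m)))
    m,c=blob((Rr>g+90)&(Rr>b+90),near[n][2],15);V[n]=c
    m,c=blob((a.min(2)>150),near[n][0],14 if n=='top' else 25);H[n]=c
    m,c=blob(a.max(2)<50,near[n][3],near[n][4]);B.append((n,outline(m)));print(n,V[n],H[n],m.sum())
print('lid disc',circle(G,.098),[circle([x],.098,.04) for x in G])
print('gasket',circle(B,.096),[ (circle([x],.096,.103)) for x in B])
print('vent',tri(V['scene'],V['top']));print('handle',tri(H['scene'],H['top']))
E
python3 m.py
```

```text
scene [277.64210526 280.01052632] [288.74375 257.6375 ] 685
top [398.36666667 166.36666667] [383.34285714 169.07619048] 280
lid disc (array([ 0.55081776, -0.14427235,  0.03234794]), np.float64(0.0013110333074276977)) [(array([ 0.55599082, -0.14963839]), np.float64(0.0010295034709549102)), (array([ 0.54916604, -0.14292417]), np.float64(0.001770255915279644))]
gasket (array([0.55570721, 0.18010619, 0.09971674]), np.float64(0.0024280614653009267)) [(array([0.55791193, 0.17570656]), np.float64(0.001455040694625724)), (array([0.55573942, 0.18132127]), np.float64(0.0031633769823295283))]
vent (array([ 0.56360072, -0.19058976,  0.04246305]), np.float64(0.0011291003135168326))
handle (array([ 0.55042569, -0.14352229,  0.06002107]), np.float64(0.0018426270526376045))
```

```bash
cat > go.py <<'E'
# usage: go.py x y z toolY_yaw_deg : tool-frame shift and turn to reach it
import sys
from h import *
t=np.array(sys.argv[1:4],float);yw=np.radians(float(sys.argv[4]))
s=r.get_state();M=R.from_quat(s['eef_rot'])
y=np.array([np.cos(yw),np.sin(yw),0])
if y@M.as_matrix()[:,1]<0:y=-y
z=np.array([0,0,-1.]);T=R.from_matrix(np.c_[np.cross(y,z),y,z])
print('xyz',M.inv().apply(t-s['tool_pos']).round(4),'rot',(M.inv()*T).as_rotvec().round(3),'F',s['contact_force'].round(1),'t',s['clock'],'q',s['q'].round(2))
E
python3 go.py 0.5505 -0.144 0.2 15.7
```

```text
xyz [-0.563  -0.5425  0.0388] rot [-0.001  0.001  0.896] F [0.2 0.8 0.3] t 0.2 q [-1.14  0.69 -0.19  1.57  0.16  0.9  -0.22]
```

Request:
carry_out:
  plan:
    - {"rot":[0,0,0.9],"xyz":[-0.563,-0.543,0.02],"grip":0}
    - {"rot":[0,0,0.9],"xyz":[-0.563,-0.543,0.02],"grip":0}
    - {"rot":[0,0,0.9],"xyz":[-0.563,-0.543,0.02],"grip":0}
    - {"rot":[0,0,0.9],"xyz":[-0.563,-0.543,0.02],"grip":0}
    - {"rot":[0,0,0.9],"xyz":[-0.563,-0.543,0.02],"grip":0}
    - {"rot":[0,0,0.9],"xyz":[-0.563,-0.543,0.02],"grip":0}
    - {"rot":[0,0,0.9],"xyz":[-0.563,-0.543,0.02],"grip":0}
    - {"rot":[0,0,0.9],"xyz":[-0.563,-0.543,0.02],"grip":0}

```text
clock: 0.87
tool_pos: [0.3748, 0.2672, 0.2303]
eef_rot: [0.607, 0.794, 0.0, 0.0]
contact_force: [0.5, 0.1, 0.6]
opening: 0.996
finger_force: 0.0
```

```bash
python3 go.py 0.5505 -0.144 0.18 15.7
```

```text
xyz [-0.4429  0.0618  0.0504] rot [ 0.     0.    -0.009] F [0.5 0.1 0.6] t 0.8667 q [-0.74  0.49  0.02  2.06 -0.02  0.59 -0.43]
```

Request:
carry_out:
  plan:
    - {"rot":[0,0,-0.009],"xyz":[-0.443,0.062,0.05],"grip":0}
    - {"rot":[0,0,-0.009],"xyz":[-0.443,0.062,0.05],"grip":0}
    - {"rot":[0,0,-0.009],"xyz":[-0.443,0.062,0.05],"grip":0}
    - {"rot":[0,0,-0.009],"xyz":[-0.443,0.062,0.05],"grip":0}
    - {"rot":[0,0,-0.009],"xyz":[-0.443,0.062,0.05],"grip":0}
    - {"rot":[0,0,-0.009],"xyz":[-0.443,0.062,0.05],"grip":0}
    - {"rot":[0,0,-0.009],"xyz":[-0.443,0.062,0.05],"grip":0}
    - {"rot":[0,0,-0.009],"xyz":[-0.443,0.062,0.05],"grip":0}

```text
clock: 1.53
tool_pos: [0.5067, -0.037, 0.1929]
eef_rot: [0.602, 0.799, 0.0, -0.0]
contact_force: [0.4, 0.9, -0.6]
opening: 0.997
finger_force: 0.0
```

```bash
python3 go.py 0.5505 -0.144 0.1 15.7
```

```text
xyz [-0.1149  0.0127  0.0929] rot [ 0.    -0.     0.005] F [ 0.4  0.9 -0.6] t 1.5333 q [ 0.02  0.61 -0.06  1.97  0.06  0.57  0.2 ]
```

Request:
carry_out:
  plan:
    - {"rot":[0,0,0.005],"xyz":[-0.115,0.013,0.03],"grip":0}
    - {"rot":[0,0,0.005],"xyz":[-0.115,0.013,0.03],"grip":0}
    - {"rot":[0,0,0.005],"xyz":[-0.115,0.013,0.06],"grip":0}
    - {"rot":[0,0,0.005],"xyz":[-0.115,0.013,0.093],"grip":0}
    - {"rot":[0,0,0.005],"xyz":[-0.115,0.013,0.093],"grip":0}
    - {"rot":[0,0,0.005],"xyz":[-0.115,0.013,0.093],"grip":0}

```text
clock: 2.03
tool_pos: [0.5482, -0.1414, 0.0981]
eef_rot: [0.604, 0.797, -0.001, -0.003]
contact_force: [0.7, 1.1, 0.4]
opening: 0.999
finger_force: 0.0
```

```bash
python3 go.py 0.5505 -0.144 0.04 15.7; python3 - <<'E'
from h import *
a=r.snapshot('scene');cv2.imwrite('pics/s1.png',cv2.resize(a[180:340,200:400,::-1],None,fx=3.5,fy=3.5))
E
```

```text
xyz [-0.0033  0.0018  0.0581] rot [-0.005 -0.003 -0.001] F [0.7 1.1 0.4] t 2.0333 q [ 0.21  0.82 -0.06  1.85  0.1   0.48  0.35]
```

View pics/s1.png

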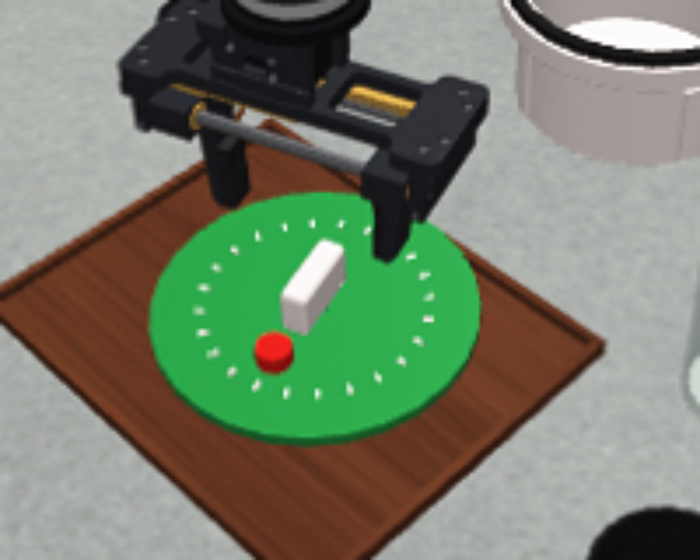

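The gripper straddles the white handle (crop ~(315,285)), with its fingers at (225,195) and (390,245), closing across the handle, and the lid undisturbed. I'll descend and grip.

Request:
carry_out:
  plan:
    - {"rot":[0,0,0],"xyz":[-0.003,0.002,0.03],"grip":0}
    - {"rot":[0,0,0],"xyz":[-0.003,0.002,0.057],"grip":0}
    - {"rot":[0,0,0],"xyz":[-0.003,0.002,0.057],"grip":0}
    - {"rot":[0,0,0],"xyz":[-0.003,0.002,0.057],"grip":100}
    - {"rot":[0,0,0],"xyz":[-0.003,0.002,0.057],"grip":180}
    - {"rot":[0,0,0],"xyz":[-0.003,0.002,0.057],"grip":255}
    - {"rot":[0,0,0],"xyz":[-0.003,0.002,0.057],"grip":255}
    - {"rot":[0,0,0],"xyz":[-0.003,0.002,0.057],"grip":255}
  squeeze: 35

```text
clock: 2.75
tool_pos: [0.5539, -0.1444, 0.0446]
eef_rot: [0.604, 0.797, 0.001, 0.001]
contact_force: [0.0, -0.1, 0.2]
opening: 0.642
finger_force: 0.0
```

Request:
carry_out:
  plan:
    - {"rot":[0,0,0],"xyz":[0,0,0],"grip":255}
    - {"rot":[0,0,0],"xyz":[0,0,0],"grip":255}
    - {"rot":[0,0,0],"xyz":[0,0,0],"grip":255}

```text
clock: 3.0
tool_pos: [0.5531, -0.1444, 0.0433]
eef_rot: [0.604, 0.797, 0.0, 0.0]
contact_force: [-0.6, 0.2, -0.0]
opening: 0.421
finger_force: 0.0
```

Request:
carry_out:
  plan:
    - {"rot":[0,0,0],"xyz":[0,-0.002,0.005],"grip":255}
    - {"rot":[0,0,0],"xyz":[0,-0.002,0.005],"grip":255}
    - {"rot":[0,0,0],"xyz":[0,-0.002,0.005],"grip":255}
    - {"rot":[0,0,0],"xyz":[0,-0.002,0.005],"grip":255}
    - {"rot":[0,0,0],"xyz":[0,-0.002,0.005],"grip":255}
    - {"rot":[0,0,0],"xyz":[0,-0.002,0.005],"grip":255}

```text
clock: 3.5
tool_pos: [0.5507, -0.1447, 0.0377]
eef_rot: [0.604, 0.797, -0.0, -0.001]
contact_force: [-0.9, -0.5, -4.7]
opening: 0.199
finger_force: 35.0
```

Request:
carry_out:
  plan:
    - {"rot":[0,0,0],"xyz":[0,0,-0.02],"grip":255}
    - {"rot":[0,0,0],"xyz":[0,0,-0.05],"grip":255}
    - {"rot":[0,0,0],"xyz":[0,0,-0.085],"grip":255}
    - {"rot":[0,0,0],"xyz":[0,0,-0.12],"grip":255}
    - {"rot":[0,0,0],"xyz":[0,0,-0.145],"grip":255}
    - {"rot":[0,0,0],"xyz":[0,0,-0.16],"grip":255}
    - {"rot":[0,0,0],"xyz":[0,0,-0.16],"grip":255}

```text
clock: 4.08
tool_pos: [0.5531, -0.1452, 0.2014]
eef_rot: [0.604, 0.797, 0.001, 0.003]
contact_force: [1.1, 0.3, -5.3]
opening: 0.203
finger_force: 35.0
```

```bash
python3 go.py 0.5557 0.180 0.197 15.7; python3 - <<'E'
from h import *
# tub: gasket ring hole + outer ring, from both cameras, per-camera comparison
for n,c,rad in(('scene',(383,180),60),('top',(273,165),45)):
    a=r.snapshot(n).astype(int);cv2.imwrite(f'pics/{n}_2.png',a[:,:,::-1])
    m,_=blob(a.max(2)<60,c,rad)
    cs=cv2.findContours(m.astype(np.uint8),cv2.RETR_CCOMP,cv2.CHAIN_APPROX_NONE)[0]
    for k in sorted(cs,key=cv2.contourArea)[-2:]:
        for z in(.095,.103):
            p=at_z(n,cv2.convexHull(k).reshape(-1,2).astype(float),z)[:,:2]
            s=least_squares(lambda x:np.linalg.norm(p-x[:2],axis=1)-x[2],[.55,.18,.09],loss='soft_l1',f_scale=.001).x
            print(n,z,s.round(4))
E
```

```text
xyz [0.3124 0.0905 0.0041] rot [ 0.006  0.003 -0.   ] F [ 1.1  0.3 -5.3] t 4.0833 q [ 0.22  0.66 -0.08  1.78  0.08  0.7   0.37]
scene 0.095 [0.5525 0.1853 0.0881]
scene 0.103 [0.5585 0.1752 0.0869]
scene 0.095 [0.5519 0.186  0.0981]
scene 0.103 [0.5579 0.1759 0.0968]
top 0.095 [0.5566 0.1809 0.0916]
top 0.103 [0.5546 0.18   0.0911]
top 0.095 [0.5577 0.1814 0.0937]
top 0.103 [0.5556 0.1805 0.0932][ WARN:0@1.168] global loadsave.cpp:1063 imwrite_ Unsupported depth image for selected encoder is fallbacked to CV_8U.
```

```bash
python3 -c "
import cv2,numpy as np
a=cv2.imread('pics/scene_2.png');b=cv2.imread('pics/top_2.png')
cv2.imwrite('pics/v2.png',np.vstack([cv2.resize(a[90:290,200:460],(780,600))[::1][:600]])[:600])"
```

```text
(no output)
```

View pics/v2.png

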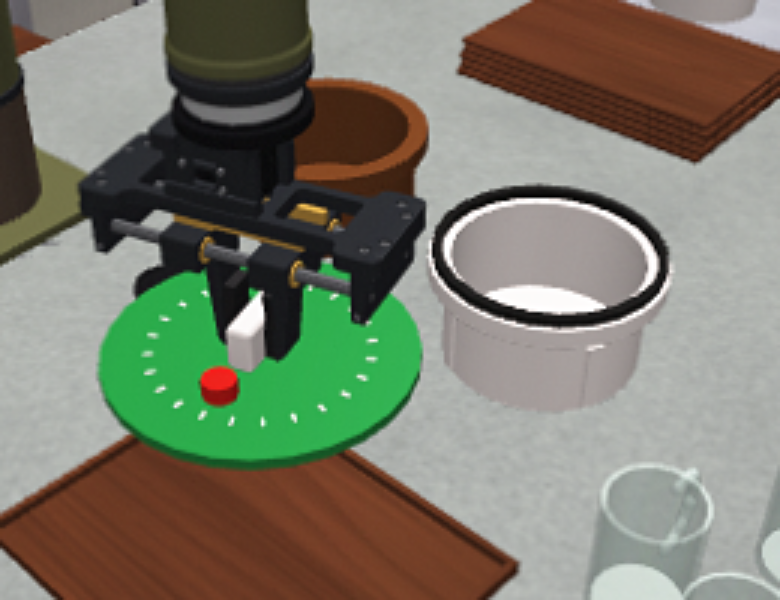

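The lid hangs level in the gripper (crop (260,360)), handle held centrally; the tub's gasket ring at (548,255) is clear ahead, with mugs lower right at (655,500).

Request:
carry_out:
  plan:
    - {"rot":[0,0,0],"xyz":[0.02,0.006,0.004],"grip":255}
    - {"rot":[0,0,0],"xyz":[0.055,0.016,0.004],"grip":255}
    - {"rot":[0,0,0],"xyz":[0.095,0.028,0.004],"grip":255}
    - {"rot":[0,0,0],"xyz":[0.135,0.039,0.004],"grip":255}
    - {"rot":[0,0,0],"xyz":[0.175,0.051,0.004],"grip":255}
    - {"rot":[0,0,0],"xyz":[0.21,0.061,0.004],"grip":255}
    - {"rot":[0,0,0],"xyz":[0.245,0.071,0.004],"grip":255}
    - {"rot":[0,0,0],"xyz":[0.27,0.078,0.004],"grip":255}

```text
clock: 4.85
tool_pos: [0.5512, 0.1408, 0.1918]
eef_rot: [0.602, 0.798, -0.001, -0.002]
contact_force: [0.1, 0.9, -5.0]
opening: 0.202
finger_force: 35.0
```

```bash
python3 go.py 0.556 0.180 0.16 15.7
```

```text
xyz [0.0363 0.0155 0.0318] rot [-0.004 -0.002  0.004] F [ 0.1  0.9 -5. ] t 4.85 q [-0.31  0.68 -0.03  1.79  0.02  0.68 -0.08]
```

Request:
carry_out:
  plan:
    - {"rot":[0,0,0],"xyz":[0.025,0.01,0.005],"grip":255}
    - {"rot":[0,0,0],"xyz":[0.036,0.015,0.012],"grip":255}
    - {"rot":[0,0,0],"xyz":[0.036,0.015,0.025],"grip":255}
    - {"rot":[0,0,0],"xyz":[0.036,0.015,0.032],"grip":255}
    - {"rot":[0,0,0],"xyz":[0.036,0.015,0.032],"grip":255}
    - {"rot":[0,0,0],"xyz":[0.036,0.015,0.032],"grip":255}
    - {"rot":[0,0,0],"xyz":[0.036,0.015,0.032],"grip":255}

```text
clock: 5.43
tool_pos: [0.5581, 0.1734, 0.162]
eef_rot: [0.605, 0.796, -0.0, 0.0]
contact_force: [-0.2, 0.0, -4.1]
opening: 0.205
finger_force: 35.0
```

```bash
python3 go.py 0.556 0.180 0.118 15.7; python3 - <<'E'
from h import *
o=[]
for n,c in(('scene',(370,150)),('top',(270,160))):
    a=r.snapshot(n).astype(int);m,_=blob((a[...,1]>a[...,0]+40)&(a[...,1]>a[...,2]+25),c,70);o.append((n,outline(m)))
    print(n,circle(o[-1:],.098,.152))
E
```

```text
xyz [ 0.007  -0.0002  0.044 ] rot [-0.     0.001 -0.002] F [-0.2  0.  -4.1] t 5.4333 q [-0.37  0.73 -0.02  1.77  0.02  0.64 -0.13]
scene (array([0.55688025, 0.17656321]), np.float64(0.0038568912337848802))
top (array([0.57725004, 0.02352986]), np.float64(0.024381888821232316))
```

Request:
carry_out:
  plan:
    - {"rot":[0,0,0],"xyz":[0.006,0,0.005],"grip":255}
    - {"rot":[0,0,0],"xyz":[0.006,0,0.015],"grip":255}
    - {"rot":[0,0,0],"xyz":[0.006,0,0.025],"grip":255}
    - {"rot":[0,0,0],"xyz":[0.006,0,0.033],"grip":255}
    - {"rot":[0,0,0],"xyz":[0.006,0,0.039],"grip":255}
    - {"rot":[0,0,0],"xyz":[0.006,0,0.042],"grip":255}
    - {"rot":[0,0,0],"xyz":[0.006,0,0.042],"grip":255}
    - {"rot":[0,0,0],"xyz":[0.006,0,0.042],"grip":255}

```text
clock: 6.2
tool_pos: [0.5563, 0.1806, 0.12]
eef_rot: [0.604, 0.797, -0.0, -0.0]
contact_force: [0.4, 0.1, -4.7]
opening: 0.202
finger_force: 35.0
```

```bash
python3 go.py 0.556 0.180 0.118 15.7; python3 - <<'E'
from h import *
a=r.snapshot('scene');cv2.imwrite('pics/s3.png',cv2.resize(a[90:250,280:480,::-1],None,fx=3.5,fy=3.5))
E
```

```text
xyz [-0.0005 -0.0005  0.002 ] rot [-0.  0. -0.] F [ 0.4  0.1 -4.7] t 6.2 q [-0.38  0.8  -0.02  1.79  0.02  0.55 -0.14]
```

View pics/s3.png

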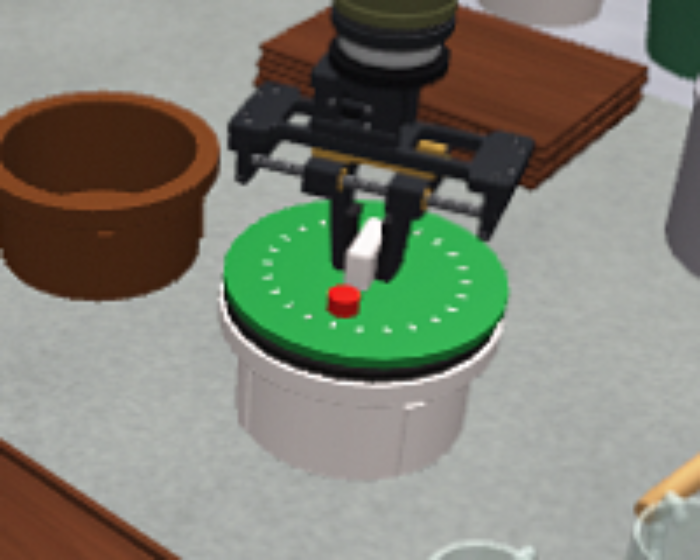

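The lid (crop centre ~(365,285)) is concentric over the tub, just above the black gasket, with the vent at (344,300). I'll lower it the last few mm.

Request:
carry_out:
  plan:
    - {"rot":[0,0,0],"xyz":[0,0,0.002],"grip":255}
    - {"rot":[0,0,0],"xyz":[0,0,0.004],"grip":255}
    - {"rot":[0,0,0],"xyz":[0,0,0.004],"grip":255}
    - {"rot":[0,0,0],"xyz":[0,0,0.004],"grip":255}

```text
clock: 6.58
tool_pos: [0.5562, 0.1806, 0.1162]
eef_rot: [0.604, 0.797, -0.0, -0.0]
contact_force: [-0.7, -0.7, -6.1]
opening: 0.2
finger_force: 35.0
```

Request:
carry_out:
  plan:
    - {"rot":[0,0,0],"xyz":[0,0,0.001],"grip":255}
    - {"rot":[0,0,0],"xyz":[0,0,0.002],"grip":255}
    - {"rot":[0,0,0],"xyz":[0,0,0.002],"grip":255}
    - {"rot":[0,0,0],"xyz":[0,0,0.002],"grip":255}

```text
clock: 6.92
tool_pos: [0.5564, 0.1807, 0.1145]
eef_rot: [0.604, 0.797, 0.0, 0.0]
contact_force: [-0.4, 0.0, -0.9]
opening: 0.201
finger_force: 35.0
```

Request:
carry_out:
  plan:
    - {"rot":[0,0,0],"xyz":[0,0,0],"grip":80}
    - {"rot":[0,0,0],"xyz":[0,0,0],"grip":80}
    - {"rot":[0,0,0],"xyz":[0,0,0],"grip":80}
    - {"rot":[0,0,0],"xyz":[0,0,-0.01],"grip":80}
    - {"rot":[0,0,0],"xyz":[0,0,-0.03],"grip":80}
    - {"rot":[0,0,0],"xyz":[0,0,-0.05],"grip":255}
    - {"rot":[0,0,0],"xyz":[0,0,-0.05],"grip":255}

```text
clock: 7.5
tool_pos: [0.5589, 0.1815, 0.1684]
eef_rot: [0.604, 0.797, 0.003, 0.002]
contact_force: [0.2, -0.4, 0.1]
opening: 0.451
finger_force: 0.0
```

```bash
cat > lid.py <<'E'
from h import *
import sys
a=r.snapshot('scene').astype(int);m,_=blob((a[...,1]>a[...,0]+40)&(a[...,1]>a[...,2]+25),(383,170),70)
if len(sys.argv)>1: cv2.imwrite(sys.argv[1],cv2.resize(a[90:250,280:480,::-1].astype(np.uint8),None,fx=3.5,fy=3.5))
v,c=blob((a[...,0]>a[...,1]+90)&(a[...,0]>a[...,2]+90),(383,180),60)
b=r.snapshot('top').astype(int)
v,d=blob((b[...,0]>b[...,1]+90)&(b[...,0]>b[...,2]+90),(273,165),50) if ((b[140:200,240:310,0]>b[140:200,240:310,1]+90)&(b[140:200,240:310,0]>b[140:200,240:310,2]+90)).sum()>8 else (0,None)
print('lid z.103/.111',[circle([('scene',outline(m))],.098,z) for z in(.103,.111)],'vent px',c,d,'at .124',at_z('scene',[c],.124), tri(c,d) if d is not None else '')
E
python3 lid.py; python3 go.py 0.5791 0.0998 0.165 15.7
```

```text
lid z.103/.111 [(array([0.55309085, 0.18755061]), np.float64(0.004135642356162023)), (array([0.55901596, 0.17766338]), np.float64(0.002930377748280982))] vent px [377.73134328 177.19402985] None at .124 [[0.5736682  0.12849441 0.124     ]] 
xyz [-0.0841 -0.0006  0.0004] rot [ 0.003 -0.    -0.   ] F [ 0.1  0.3 -1. ] t 7.6 q [-0.38  0.73 -0.02  1.77  0.02  0.64 -0.14]
```

Request:
carry_out:
  plan:
    - {"rot":[0,0,0],"xyz":[-0.035,0,0],"grip":255}
    - {"rot":[0,0,0],"xyz":[-0.07,0,0],"grip":255}
    - {"rot":[0,0,0],"xyz":[-0.084,0,0],"grip":255}
    - {"rot":[0,0,0],"xyz":[-0.084,0,0.02],"grip":255}
    - {"rot":[0,0,0],"xyz":[-0.084,0,0.035],"grip":255}
    - {"rot":[0,0,0],"xyz":[-0.084,0,0.045],"grip":255}
    - {"rot":[0,0,0],"xyz":[-0.084,0,0.048],"grip":255}
    - {"rot":[0,0,0],"xyz":[-0.084,0,0.048],"grip":255}

```text
clock: 8.27
tool_pos: [0.5781, 0.1, 0.115]
eef_rot: [0.604, 0.797, -0.001, -0.001]
contact_force: [-0.9, 0.4, 0.7]
opening: 0.005
finger_force: 0.0
```

```bash
python3 go.py 0.5791 0.0998 0.111 15.7
```

```text
xyz [-0.0005  0.0009  0.004 ] rot [-0.002 -0.     0.001] F [-0.9  0.4  0.7] t 8.2667 q [-0.23  0.81 -0.03  1.79  0.05  0.55 -0.02]
```

Request:
carry_out:
  plan:
    - {"rot":[0,0,0],"xyz":[0,0,0.002],"grip":255}
    - {"rot":[0,0,0],"xyz":[0,0,0.004],"grip":255}
    - {"rot":[0,0,0],"xyz":[0,0,0.006],"grip":255}
    - {"rot":[0,0,0],"xyz":[0,0,0.007],"grip":255}
    - {"rot":[0,0,0],"xyz":[0,0,0.007],"grip":255}

```text
clock: 8.68
tool_pos: [0.5795, 0.1001, 0.1109]
eef_rot: [0.604, 0.797, 0.001, 0.001]
contact_force: [-2.0, -0.6, 9.0]
opening: 0.006
finger_force: 4.8
```

Request:
carry_out:
  plan:
    - {"rot":[0,0,0],"xyz":[0,0,0.002],"grip":255}
    - {"rot":[0,0,0],"xyz":[0,0,0.004],"grip":255}
    - {"rot":[0,0,0],"xyz":[0,0,0.005],"grip":255}
    - {"rot":[0,0,0],"xyz":[0,0,0.005],"grip":255}

```text
clock: 9.02
tool_pos: [0.5797, 0.0996, 0.1067]
eef_rot: [0.604, 0.797, 0.001, 0.001]
contact_force: [-3.2, -1.0, 16.4]
opening: 0.004
finger_force: 7.9
```

Request:
carry_out:
  plan:
    - {"rot":[0,0,0],"xyz":[0,0,0.002],"grip":255}
    - {"rot":[0,0,0],"xyz":[0,0,0.004],"grip":255}
    - {"rot":[0,0,0],"xyz":[0,0,0.005],"grip":255}
    - {"rot":[0,0,0],"xyz":[0,0,0.005],"grip":255}
    - {"rot":[0,0,0],"xyz":[0,0,0.005],"grip":255}

```text
clock: 9.43
tool_pos: [0.5798, 0.0998, 0.104]
eef_rot: [0.604, 0.797, 0.001, 0.001]
contact_force: [-7.8, -2.1, 34.1]
opening: 0.006
finger_force: 17.2
```

Request:
carry_out:
  plan:
    - {"rot":[0,0,0],"xyz":[0,0,-0.03],"grip":255}
    - {"rot":[0,0,0],"xyz":[0,0,-0.07],"grip":255}
    - {"rot":[0,0,0],"xyz":[0.035,0,-0.075],"grip":255}
    - {"rot":[0,0,0],"xyz":[0.075,0,-0.075],"grip":255}
    - {"rot":[0,0,0],"xyz":[0.115,0,-0.075],"grip":255}
    - {"rot":[0,0,0],"xyz":[0.15,0,-0.075],"grip":255}
    - {"rot":[0,0,0],"xyz":[0.168,0,-0.065],"grip":255}
    - {"rot":[0,0,0],"xyz":[0.168,0,-0.045],"grip":255}

```text
clock: 10.1
tool_pos: [0.5328, 0.2701, 0.1464]
eef_rot: [0.6, 0.8, 0.005, -0.001]
contact_force: [-0.1, -0.1, -0.0]
opening: 0.004
finger_force: 0.0
```

```bash
python3 lid.py pics/s4.png; python3 go.py 0.5337 0.2616 0.115 15.7
```

```text
lid z.103/.111 [(array([0.55623525, 0.18087572]), np.float64(0.007879728557214617)), (array([0.56135891, 0.17231332]), np.float64(0.006461911117415197))] vent px [377.43283582 179.29850746] [288.225 157.825] at .124 [[0.57787657 0.12117481 0.124     ]] (array([0.56997144, 0.13489664, 0.11298547]), np.float64(0.0007755217896966884))
xyz [-0.0013  0.0022  0.0273] rot [-0.004  0.001  0.003] F [ 0.1 -1.1 -0.4] t 10.2 q [-0.53  0.77 -0.    1.75  0.    0.62 -0.26]
```

View pics/s4.png

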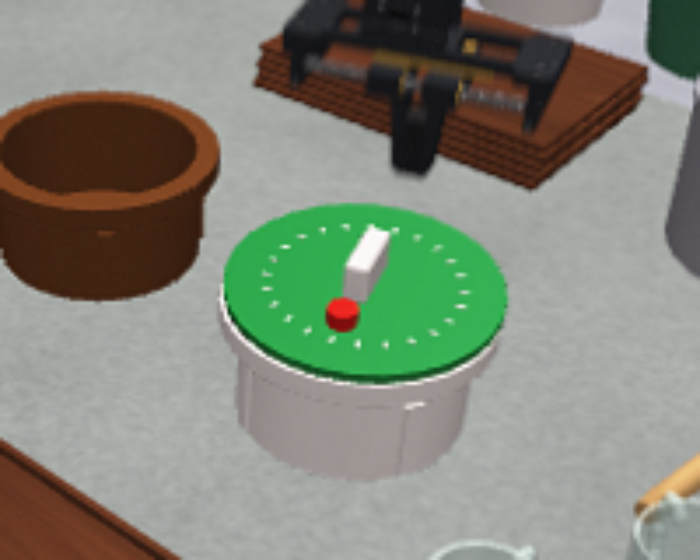

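Side a (front, crop (370,375)) is down, with the lid tilted and the far side still on the gasket. The vent is up at (342,314). Now side c.

Request:
carry_out:
  plan:
    - {"rot":[0,0,0],"xyz":[-0.001,0.002,0.02],"grip":255}
    - {"rot":[0,0,0],"xyz":[-0.001,0.002,0.026],"grip":255}
    - {"rot":[0,0,0],"xyz":[-0.001,0.002,0.03],"grip":255}
    - {"rot":[0,0,0],"xyz":[-0.001,0.002,0.033],"grip":255}
    - {"rot":[0,0,0],"xyz":[-0.001,0.002,0.036],"grip":255}
    - {"rot":[0,0,0],"xyz":[-0.001,0.002,0.036],"grip":255}

```text
clock: 10.7
tool_pos: [0.5359, 0.2601, 0.1095]
eef_rot: [0.604, 0.797, -0.0, 0.0]
contact_force: [-1.8, -0.7, 5.3]
opening: 0.004
finger_force: 2.0
```

Request:
carry_out:
  plan:
    - {"rot":[0,0,0],"xyz":[0,0,0.002],"grip":255}
    - {"rot":[0,0,0],"xyz":[0,0,0.004],"grip":255}
    - {"rot":[0,0,0],"xyz":[0,0,0.006],"grip":255}
    - {"rot":[0,0,0],"xyz":[0,0,0.008],"grip":255}
    - {"rot":[0,0,0],"xyz":[0,0,0.009],"grip":255}
    - {"rot":[0,0,0],"xyz":[0,0,0.009],"grip":255}

```text
clock: 11.2
tool_pos: [0.5358, 0.2604, 0.1038]
eef_rot: [0.604, 0.797, 0.0, 0.0]
contact_force: [-8.5, -3.9, 29.6]
opening: 0.002
finger_force: 15.0
```

Request:
carry_out:
  plan:
    - {"rot":[0,0,0],"xyz":[0,0,0.002],"grip":255}
    - {"rot":[0,0,0],"xyz":[0,0,0.002],"grip":255}
    - {"rot":[0,0,0],"xyz":[0,0,-0.025],"grip":255}
    - {"rot":[0,0,0],"xyz":[0,0,-0.05],"grip":255}
    - {"rot":[0,0,0],"xyz":[-0.028,0.028,-0.05],"grip":255}
    - {"rot":[0,0,0],"xyz":[-0.056,0.056,-0.05],"grip":255}
    - {"rot":[0,0,0],"xyz":[-0.082,0.082,-0.045],"grip":255}
    - {"rot":[0,0,0],"xyz":[-0.082,0.082,-0.03],"grip":255}

```text
clock: 11.87
tool_pos: [0.6468, 0.1966, 0.1329]
eef_rot: [0.608, 0.794, 0.003, 0.007]
contact_force: [2.3, -1.3, 0.5]
opening: 0.003
finger_force: 0.0
```

```bash
python3 lid.py; python3 go.py 0.6373 0.2034 0.112 15.7
```

```text
lid z.103/.111 [(array([0.5577035 , 0.17921024]), np.float64(0.0018965661405639731)), (array([0.56361165, 0.16893459]), np.float64(0.0012916218818620885))] vent px [377.47761194 179.68656716] None at .124 [[0.57881921 0.11998452 0.124     ]] 
xyz [0.002  0.0006 0.016 ] rot [-0.002  0.001 -0.004] F [-0.4  0.1 -0. ] t 11.9667 q [-0.37  0.88 -0.02  1.52  0.02  0.75 -0.12]
```

Request:
carry_out:
  plan:
    - {"rot":[0,0,0],"xyz":[0.002,0,0.01],"grip":255}
    - {"rot":[0,0,0],"xyz":[0.002,0,0.016],"grip":255}
    - {"rot":[0,0,0],"xyz":[0.002,0,0.019],"grip":255}
    - {"rot":[0,0,0],"xyz":[0.002,0,0.022],"grip":255}
    - {"rot":[0,0,0],"xyz":[0.002,0,0.024],"grip":255}
    - {"rot":[0,0,0],"xyz":[0.002,0,0.026],"grip":255}
    - {"rot":[0,0,0],"xyz":[0.002,0,0.026],"grip":255}

```text
clock: 12.55
tool_pos: [0.6361, 0.2068, 0.1039]
eef_rot: [0.604, 0.797, 0.0, -0.0]
contact_force: [-1.9, 0.3, 3.3]
opening: 0.005
finger_force: 1.5
```

Request:
carry_out:
  plan:
    - {"rot":[0,0,0],"xyz":[0,0,0.002],"grip":255}
    - {"rot":[0,0,0],"xyz":[0,0,0.004],"grip":255}
    - {"rot":[0,0,0],"xyz":[0,0,0.006],"grip":255}
    - {"rot":[0,0,0],"xyz":[0,0,0.008],"grip":255}
    - {"rot":[0,0,0],"xyz":[0,0,0.009],"grip":255}
    - {"rot":[0,0,0],"xyz":[0,0,0.009],"grip":255}

```text
clock: 13.05
tool_pos: [0.6362, 0.2068, 0.1033]
eef_rot: [0.604, 0.797, 0.001, 0.0]
contact_force: [-19.2, -3.5, 55.1]
opening: 0.004
finger_force: 27.5
```

Request:
carry_out:
  plan:
    - {"rot":[0,0,0],"xyz":[0,0,-0.03],"grip":255}
    - {"rot":[0,0,0],"xyz":[0,0,-0.07],"grip":255}
    - {"rot":[0,0,0],"xyz":[0,-0.035,-0.075],"grip":255}
    - {"rot":[0,0,0],"xyz":[0,-0.075,-0.075],"grip":255}
    - {"rot":[0,0,0],"xyz":[0,-0.115,-0.075],"grip":255}
    - {"rot":[0,0,0],"xyz":[0,-0.15,-0.07],"grip":255}
    - {"rot":[0,0,0],"xyz":[-0.001,-0.168,-0.055],"grip":255}
    - {"rot":[0,0,0],"xyz":[-0.001,-0.168,-0.03],"grip":255}

```text
clock: 13.72
tool_pos: [0.4715, 0.1586, 0.126]
eef_rot: [0.604, 0.797, -0.0, -0.0]
contact_force: [0.5, 0.6, 0.7]
opening: 0.007
finger_force: 0.0
```

```bash
python3 lid.py pics/s5.png; python3 go.py 0.4755 0.158 0.105 15.7
```

```text
lid z.103/.111 [(array([0.55757571, 0.17938929]), np.float64(0.0024634750457986436)), (array([0.56373984, 0.1689114 ]), np.float64(0.0017384141001465275))] vent px [377.53030303 179.72727273] None at .124 [[0.57900107 0.11993119 0.124     ]] 
xyz [-0.002   0.0024  0.0175] rot [-0.005  0.     0.001] F [ 0.5  0.  -0.2] t 13.8167 q [-0.41  0.72 -0.02  2.05  0.03  0.38 -0.17]
```

View pics/s5.png

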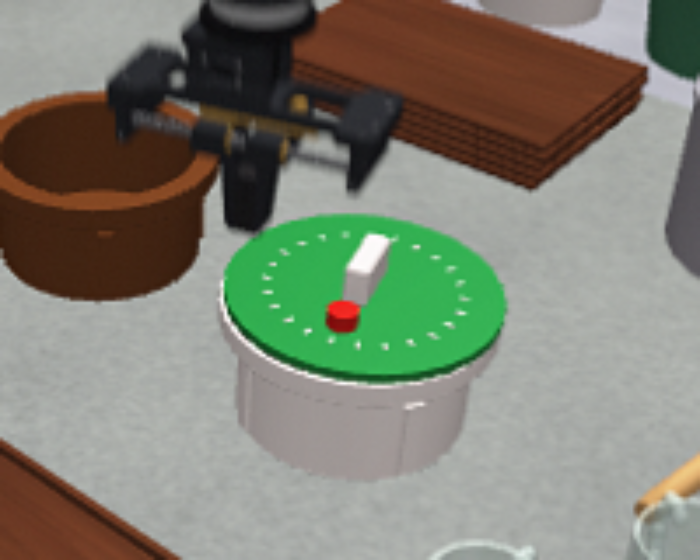

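The lid is down at front and right, with the left side (d, crop (235,280)) perhaps still a touch high. The vent is up at (343,316). I'll press d.

Request:
carry_out:
  plan:
    - {"rot":[0,0,0],"xyz":[-0.002,0.003,0.006],"grip":255}
    - {"rot":[0,0,0],"xyz":[-0.002,0.003,0.01],"grip":255}
    - {"rot":[0,0,0],"xyz":[-0.002,0.003,0.013],"grip":255}
    - {"rot":[0,0,0],"xyz":[-0.002,0.003,0.016],"grip":255}
    - {"rot":[0,0,0],"xyz":[-0.002,0.003,0.018],"grip":255}
    - {"rot":[0,0,0],"xyz":[-0.002,0.003,0.018],"grip":255}

```text
clock: 14.32
tool_pos: [0.4784, 0.1588, 0.106]
eef_rot: [0.604, 0.797, 0.0, -0.0]
contact_force: [-0.7, 0.7, -0.3]
opening: 0.003
finger_force: 0.0
```

Request:
carry_out:
  plan:
    - {"rot":[0,0,0],"xyz":[0,0,0.002],"grip":255}
    - {"rot":[0,0,0],"xyz":[0,0,0.004],"grip":255}
    - {"rot":[0,0,0],"xyz":[0,0,0.006],"grip":255}
    - {"rot":[0,0,0],"xyz":[0,0,0.008],"grip":255}
    - {"rot":[0,0,0],"xyz":[0,0,0.008],"grip":255}

```text
clock: 14.73
tool_pos: [0.4785, 0.1588, 0.1033]
eef_rot: [0.604, 0.797, 0.001, 0.001]
contact_force: [-10.2, -3.1, 54.4]
opening: 0.001
finger_force: 27.2
```

Request:
carry_out:
  plan:
    - {"rot":[0,0,0],"xyz":[0,0,-0.02],"grip":255}
    - {"rot":[0,0,0],"xyz":[0.01,0.01,-0.035],"grip":255}
    - {"rot":[0,0,0],"xyz":[0.038,0.036,-0.035],"grip":255}
    - {"rot":[0,0,0],"xyz":[0.066,0.062,-0.035],"grip":255}
    - {"rot":[0,0,0],"xyz":[0.084,0.082,-0.03],"grip":255}
    - {"rot":[0,0,0],"xyz":[0.084,0.082,-0.02],"grip":255}
    - {"rot":[0,0,0],"xyz":[0.084,0.082,-0.014],"grip":255}
    - {"rot":[0,0,0],"xyz":[0.084,0.082,-0.012],"grip":255}

```text
clock: 15.4
tool_pos: [0.5331, 0.2603, 0.1087]
eef_rot: [0.604, 0.797, -0.002, -0.0]
contact_force: [-0.3, -1.2, -0.9]
opening: 0.005
finger_force: 0.0
```

```bash
python3 go.py 0.5337 0.2616 0.103 15.7
```

```text
xyz [0.0011 0.0009 0.0057] rot [-0.004  0.002 -0.   ] F [-0.3 -1.2 -0.9] t 15.4 q [-0.53  0.82  0.    1.77 -0.    0.55 -0.26]
```

Request:
carry_out:
  plan:
    - {"rot":[0,0,0],"xyz":[0,0,0.003],"grip":255}
    - {"rot":[0,0,0],"xyz":[0,0,0.006],"grip":255}
    - {"rot":[0,0,0],"xyz":[0,0,0.009],"grip":255}
    - {"rot":[0,0,0],"xyz":[0,0,0.012],"grip":255}
    - {"rot":[0,0,0],"xyz":[0,0,0.012],"grip":255}

```text
clock: 15.82
tool_pos: [0.5343, 0.2603, 0.1033]
eef_rot: [0.605, 0.796, -0.0, 0.0]
contact_force: [-10.6, -4.7, 39.5]
opening: 0.005
finger_force: 19.9
```

Request:
carry_out:
  plan:
    - {"rot":[0,0,0],"xyz":[0,0,-0.03],"grip":255}
    - {"rot":[0,0,0],"xyz":[0,0,-0.065],"grip":255}
    - {"rot":[0,0,0],"xyz":[-0.035,0,-0.07],"grip":255}
    - {"rot":[0,0,0],"xyz":[-0.075,0,-0.07],"grip":255}
    - {"rot":[0,0,0],"xyz":[-0.115,0,-0.07],"grip":255}
    - {"rot":[0,0,0],"xyz":[-0.15,0,-0.065],"grip":255}
    - {"rot":[0,0,0],"xyz":[-0.168,0,-0.05],"grip":255}
    - {"rot":[0,0,0],"xyz":[-0.168,0,-0.025],"grip":255}

```text
clock: 16.48
tool_pos: [0.5832, 0.0919, 0.1252]
eef_rot: [0.608, 0.794, 0.0, 0.004]
contact_force: [-0.8, -0.4, -1.3]
opening: 0.005
finger_force: 0.0
```

```bash
python3 go.py 0.5791 0.0998 0.103 15.7
```

```text
xyz [ 0.0089 -0.0021  0.0221] rot [ 0.005  0.005 -0.01 ] F [-0.8 -0.4 -1.3] t 16.4833 q [-0.22  0.79 -0.02  1.78  0.04  0.56 -0.01]
```

Request:
carry_out:
  plan:
    - {"rot":[0,0,0],"xyz":[0,0,0.0],"grip":255}
    - {"rot":[0,0,0],"xyz":[0,0,0.01],"grip":255}
    - {"rot":[0,0,0],"xyz":[0,0,0.015],"grip":255}
    - {"rot":[0,0,0],"xyz":[0,0,0.019],"grip":255}
    - {"rot":[0,0,0],"xyz":[0,0,0.022],"grip":255}
    - {"rot":[0,0,0],"xyz":[0,0,0.024],"grip":255}
    - {"rot":[0,0,0],"xyz":[0,0,0.026],"grip":255}
    - {"rot":[0,0,0],"xyz":[0,0,0.026],"grip":255}

```text
clock: 17.15
tool_pos: [0.5799, 0.1013, 0.1033]
eef_rot: [0.603, 0.797, 0.001, 0.001]
contact_force: [-12.7, -1.0, 45.3]
opening: 0.004
finger_force: 22.4
```

Request:
carry_out:
  plan:
    - {"rot":[0,0,0],"xyz":[0,0,-0.03],"grip":255}
    - {"rot":[0,0,0],"xyz":[0,0,-0.065],"grip":255}
    - {"rot":[0,0,0],"xyz":[-0.03,0,-0.1],"grip":255}
    - {"rot":[0,0,0],"xyz":[-0.07,0,-0.1],"grip":255}
    - {"rot":[0,0,0],"xyz":[-0.1,0,-0.1],"grip":255}
    - {"rot":[0,0,0],"xyz":[-0.1,0,-0.1],"grip":255}

```text
clock: 17.65
tool_pos: [0.6092, -0.0055, 0.199]
eef_rot: [0.608, 0.794, -0.001, 0.004]
contact_force: [0.0, -1.0, -0.4]
opening: 0.003
finger_force: 0.0
```

```bash
python3 lid.py; python3 - <<'E'
from h import *
a=r.snapshot('scene');cv2.imwrite('pics/s6.png',cv2.resize(a[130:230,320:440,::-1],None,fx=5.5,fy=5.5,interpolation=cv2.INTER_CUBIC))
E
python3 go.py 0.5694 0.1345 0.13 15.7
```

```text
lid z.103/.111 [(array([0.55990077, 0.17570981]), np.float64(0.0019397942567294497)), (array([0.56508623, 0.16631695]), np.float64(0.0016972115692315526))] vent px [377.421875 179.984375] [288.2   158.075] at .124 [[0.57938513 0.11893927 0.124     ]] (array([0.56987519, 0.13517713, 0.11081063]), np.float64(0.0006325845336400263))
xyz [ 0.1348 -0.001   0.0675] rot [ 0.001 -0.001  0.001] F [-0.1  0.4  0.3] t 17.8 q [-0.05  0.71 -0.05  1.67  0.05  0.76  0.15]
```

View pics/s6.png

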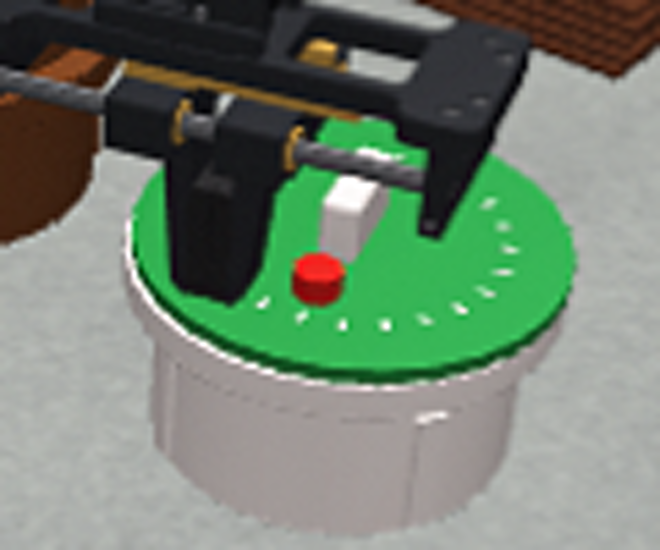

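The lid is flush on the white rim all round, with no black gasket showing. The vent is still up at crop (318,280), world (0.570, 0.135). Now to the vent.

Request:
carry_out:
  plan:
    - {"rot":[0,0,0],"xyz":[0.035,0,0.01],"grip":255}
    - {"rot":[0,0,0],"xyz":[0.075,0,0.025],"grip":255}
    - {"rot":[0,0,0],"xyz":[0.11,-0.001,0.04],"grip":255}
    - {"rot":[0,0,0],"xyz":[0.13,-0.001,0.055],"grip":255}
    - {"rot":[0,0,0],"xyz":[0.134,-0.001,0.07],"grip":255}
    - {"rot":[0,0,0],"xyz":[0.134,-0.001,0.074],"grip":255}
    - {"rot":[0,0,0],"xyz":[0.134,-0.001,0.076],"grip":255}
    - {"rot":[0,0,0],"xyz":[0.134,-0.001,0.076],"grip":255}

```text
clock: 18.47
tool_pos: [0.5698, 0.1323, 0.1212]
eef_rot: [0.604, 0.797, -0.0, 0.0]
contact_force: [-0.2, 0.2, 0.7]
opening: 0.004
finger_force: 0.0
```

```bash
python3 go.py 0.5699 0.135 0.108 15.7
```

```text
xyz [0.0025 0.0008 0.0132] rot [-0.  0.  0.] F [-0.2  0.2  0.7] t 18.4667 q [-0.29  0.8  -0.02  1.79  0.03  0.55 -0.07]
```

Request:
carry_out:
  plan:
    - {"rot":[0,0,0],"xyz":[0.002,0.001,0.004],"grip":255}
    - {"rot":[0,0,0],"xyz":[0.002,0.001,0.008],"grip":255}
    - {"rot":[0,0,0],"xyz":[0.002,0.001,0.011],"grip":255}
    - {"rot":[0,0,0],"xyz":[0.002,0.001,0.014],"grip":255}
    - {"rot":[0,0,0],"xyz":[0.002,0.001,0.016],"grip":255}
    - {"rot":[0,0,0],"xyz":[0.002,0.001,0.016],"grip":255}
    - {"rot":[0,0,0],"xyz":[0.002,0.001,0.016],"grip":255}

```text
clock: 19.05
tool_pos: [0.5716, 0.1343, 0.1083]
eef_rot: [0.604, 0.797, 0.001, 0.001]
contact_force: [-4.2, -1.3, 23.7]
opening: 0.007
finger_force: 12.2
```

Request:
carry_out:
  plan:
    - {"rot":[0,0,0],"xyz":[0,0,0.001],"grip":255}
    - {"rot":[0,0,0],"xyz":[0,0,0.001],"grip":255}
    - {"rot":[0,0,0],"xyz":[0,0,-0.03],"grip":255}
    - {"rot":[0,0,0],"xyz":[0,0,-0.065],"grip":255}
    - {"rot":[0,0,0],"xyz":[-0.02,0,-0.1],"grip":255}
    - {"rot":[0,0,0],"xyz":[-0.05,-0.03,-0.135],"grip":255}
    - {"rot":[0,0,0],"xyz":[-0.08,-0.07,-0.15],"grip":255}
    - {"rot":[0,0,0],"xyz":[-0.12,-0.09,-0.16],"grip":255}

```text
clock: 19.72
tool_pos: [0.5227, 0.0186, 0.2597]
eef_rot: [0.603, 0.798, 0.001, 0.0]
contact_force: [0.1, -1.9, -0.1]
opening: 0.006
finger_force: 0.0
```

Request:
carry_out:
  plan:
    - {"rot":[0,0,0],"xyz":[-0.04,0,0],"grip":255}
    - {"rot":[0,0,0],"xyz":[-0.08,0,0],"grip":255}
    - {"rot":[0,0,0],"xyz":[-0.12,0,0],"grip":255}
    - {"rot":[0,0,0],"xyz":[-0.12,0,0],"grip":255}
    - {"rot":[0,0,0],"xyz":[-0.12,0,0],"grip":255}
    - {"rot":[0,0,0],"xyz":[-0.12,0,0],"grip":255}

```text
clock: 20.22
tool_pos: [0.556, -0.0969, 0.2577]
eef_rot: [0.604, 0.797, 0.0, -0.001]
contact_force: [0.3, 0.3, -0.4]
opening: 0.006
finger_force: 0.0
```

```bash
python3 lid.py; python3 - <<'E'
from h import *
a=r.snapshot('scene');cv2.imwrite('pics/s7.png',cv2.resize(a[120:340,310:510,::-1],None,fx=2.7,fy=2.7,interpolation=cv2.INTER_CUBIC))
E
```

```text
lid z.103/.111 [(array([0.55829019, 0.17865095]), np.float64(0.0027243499492560995)), (array([0.56431622, 0.16808724]), np.float64(0.0018873965193675348))] vent px [377.17777778 181.66666667] [288.31428571 158.65714286] at .124 [[0.5826834  0.11317724 0.124     ]] (array([0.56955161, 0.1352594 , 0.10577167]), np.float64(0.0005149601967120924))
```

View pics/s7.png

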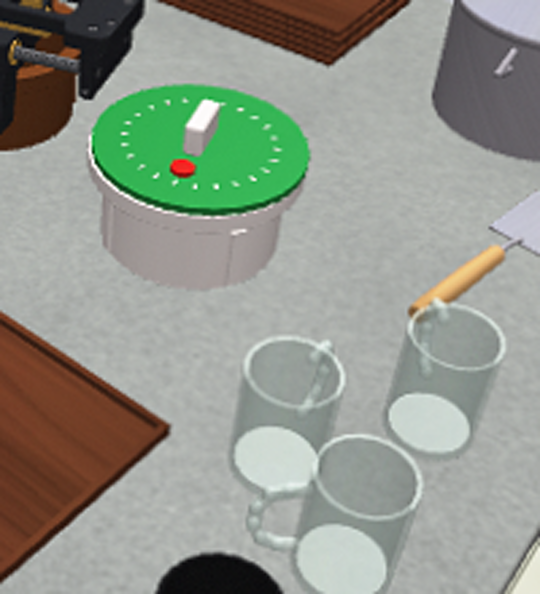

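The lid sits flush on the tub (crop (200,150)), the vent is pushed in at (182,168), the mugs stand untouched, and the arm is clear. I'll hand it in.

```bash
python3 -c "
from plant import r
print(r.finish_job())"
```

```text
the job is handed in; nothing more can be done
None
```

The job is handed in: the green lid was pressed down at its four edge spots and looks flush all round, the red vent plug was pushed in last, the mugs were left untouched, and it took about 20 s of the 61 s allowed.

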